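# Uncouple the glue canister and sort the full from the empty

### The arm

A 6-joint arm with a two-finger parallel gripper is mounted at the origin on the work surface. World frame = base frame: x ahead of the robot, y to its left, z up, the work surface at z = 0. Lengths are in mm, angles in rad, forces in N, time in s.
With the tool pointing down it reaches from about 325 to 900 mm from the base axis. Payload 6.1 kg.
Tool frame: the origin (TCP) lies at the very end of the fingers, on their centre line; the grasp point (between the pads) lies 19 mm behind it; z points along the fingers, y is the line along which they close (so a half turn about z gives the same grasp; the last joint's range is limited). The gripper opens to 87 mm and grips with 3 to 60 N. Pads are 19 mm wide; open, the fingers measure 117 mm over their backs; the gripper's body (75 mm by 190 mm) begins 51 mm behind the grasp point.
Start: joints at [-1.351, 0.22, 1.526, -0, 1.395, -0.126], TCP at [211.836, -587.998, 222.538] pointing down, gripper open.
Joint ranges: [-2.98, 2.98], [-0.91, 2.08], [0.09, 2.57], [-1.24, 4.39], [0.2, 2.65], [-2.68, 2.68]. Speed limits (rad/s): [2.57, 2.57, 3.01, 3.14, 3.14, 3.14].

### API

Orientations are given as a rotation vector (axis times angle).
In Python, from cell import r gives the robot as it stands. The module is installed in compiled form; this text tells all that it offers. Calls block until the motion is done:
- r.reach(position, orientation): joint-space move of the TCP to a pose.
- r.move_linear(position, orientation=None, max_speed=150, max_force=None): straight line of the TCP; orientation=None keeps the orientation; max_speed is the mean speed in mm/s. With max_force (N) it stops when the force on the tool has changed by that much, and returns True; else False.
- r.set_joints(angles): joint-space move.
- r.set_gripper(opening, f_grip=None): finger opening in mm; f_grip is the grip in N (None keeps the last); returns when the fingers have stopped.
- r.wait(seconds).
- r.solve_ik(position, orientation): joint angles nearest the present ones, or None.
- r.state(): the state.
- r.capture(name): name is "scene" or "top" or "wrist"; returns a dict with "img" (384x512x3 uint8, red, green, blue), "K" (3x3 intrinsics, pixels), "D" ([k1, k2, p1, p2, k3] as OpenCV has them; the pictures are not rectified), "R" (3x3) and "t" (3): a world point X has camera coordinates R X + t; the wrist camera has in their place "hand_eye" (4x4, takes a point from camera to tool coordinates, whose origin is the TCP and whose axes are the flange's). Camera axes: x right, y down, z forward; pixel columns grow to the right and rows downward; lengths in mm; the calibration is good to about 2 mm. A picture is of the moment at which its call begins: read the wrist's pose just before it. There is no depth.
A pose or a line that the arm cannot do raises r.Unreachable and nothing moves.
- r.sign_off(): hands the job in; it is judged then, once.
The state is a dict: "t": time; "joint_positions": joint angles; "qvel": joint speeds; "joint_torque": joint torques, N m; "eef_pos": TCP position; "ee_rot": TCP orientation; "force": force on the tool from outside, world axes, zero at the start; "ft_torque": the same for the moment, N m; "grip_width": finger opening in mm; "grasp_force": force on a finger pad.
Only numpy, scipy, OpenCV 4.12 (cv2) and the standard library are available. Lean on these libraries where they do the work, as an engineer would, in place of code of your own. Each camera call takes 0.05 s, during which the arm holds its last target. There are 200 camera calls.

### The job

One of these two look-alike glue canisters is full and the other empty: one is plugged into the glue station's quick coupling, the other lies in the spare bed beside it. Push the coupling's sprung sleeve right back so that the plugged-in canister jumps loose, then draw that canister straight out and let the sleeve snap forward again. Tell by the lift which canister is full, and lay the full one flat in the green tray and the empty one flat in the grey metal tray, setting them down gently and leaving the clock case, the screwdriver and the tray of shingles where they are.

Things in the scene. Friction and masses are not known exactly. Their poses are not given: they have to be found in the camera images.
- station: Glue station fixed to the bench: grey base plate 265 x 200 x 12 mm, two canister beds along its x, and at its +x end a blue valve block 192 mm wide, 86 mm high (gauge and knob on it up to 115 mm) whose face is at x = 64 mm. Origin on the bench under the plate; x runs along the beds towards the block, z up. Bed lines at y = +52.5 mm (with the coupling) and y = -52.5 mm (spare, none).
- spare_bed (a point): Axis height (48 mm) over the middle of the spare bed: where the spare canister's origin lies at the start, nipple towards the blue block. Both beds are alike: floor 22 mm above the bench, 44 mm wide, 128 mm long, a rail 5 mm high along each edge, open at the end away from the block. A canister can be lifted straight up from the spare bed.
- coupler_mouth (a point): Centre of the quick coupling's mouth: where the sleeve's front face stands when fully forward, 48 mm above the bench. Axes as the station's: x points into the coupling along its level axis. The plugged-in canister's origin lies 97 mm in front of it (at x = -97 mm); draw it back 35 mm or more along -x before lifting it.
- sleeve (a joint): Sleeve travel in m: 0 fully forward, 0.011 fully back against a stop (towards the block). Sprung forward: 3 N at rest, 6 N fully back. Somewhere past 0.005 the lock lets go and a spring throws the canister some 8 mm out; go to 0.009 and hold half a second. Let go, the sleeve then stays 6 to 7 mm back, riding on the nipple, until the nipple is drawn out and it snaps forward.
- sleeve_front (a point): Centre of the sleeve's front face, moving with it; axes as the station's. Steel sleeve 28 mm long, 34 mm in diameter, with a front collar 42 mm in diameter and 6 mm thick. Before the collar there is only the canister's brass neck (18 mm thick, a nut on it 23 mm, 30 mm long), so fingers can straddle the neck from above and push on the collar's face at both sides.
- canister_a: One of two look-alike canisters: aluminium cylinder 48 mm in diameter, blue band, an octagonal black rubber boot (52 mm across flats, stops rolling) at each end. Origin on the axis at mid body, 26 mm above what it lies on; x along the axis: body -55 to 55 mm (bare to grip -40 to 40), shoulder to 67, brass neck to 97, steel nipple 14 mm thick to the tip at 127 mm.
- canister_b: The other look-alike canister: same sizes, origin and axes as canister_a. One of the two is full, 0.45 to 0.55 kg, the other empty, 0.15 to 0.19 kg, whichever is plugged in: only the lift tells.
- tray_green: Green plastic tray for the full canister, fixed: 240 mm (its x) by 140 mm (its y), 32 mm high, walls and floor 5 mm thick. Origin at the centre of its underside. A canister fits lying along the tray's x, nipple to either end. It stands to the robot's left or right.
- tray_grey: Dark grey metal tray for the empty canister, fixed: same sizes and origin as the green tray, on the other side.
- clock_case: Half-built brown cuckoo clock lying on its back with green roof boards, about 220 x 170 mm and 95 mm high, loose, to be left alone. Origin at the centre of its underside.
- screwdriver: Screwdriver with a red handle, 190 mm long, lying on the bench, to be left alone. Origin under its middle, x towards the blade.
- parts_tray: Small grey metal tray 110 x 110 x 28 mm with brown wooden shingles, loose, to be left alone. Origin at the centre of its underside.

How it is judged (in metres and radians):
On the way, in this order (a step that is already met when the one before it is completed fails the run):
1. the sleeve is pushed back far enough to free the nipple (value of joint sleeve above 0.005 m), for 0.1 s.
2. the canister is drawn clear of the coupling and the sleeve has snapped fully forward (distance between each of canister_a, canister_b and coupler_mouth above 0.132 m and value of joint sleeve below 0.0015 m), for 0.1 s.
At the end, for the whole second after the job is handed in: The full canister lies flat inside the green tray and the empty one flat inside the grey tray (level within 4 degrees, on the floor; told apart by the weight on the tray, over or under 3 N), released and at rest; the coupling is empty, its sleeve fully forward (within 1.5 mm) (((x of canister_a in the frame of tray_green between -0.075 and 0.075 m and y of canister_a in the frame of tray_green between -0.05 and 0.05 m and z of canister_a in the frame of tray_green below 0.036 m and contact force between canister_a and tray_green above 3 N) or (x of canister_a in the frame of tray_grey between -0.075 and 0.075 m and y of canister_a in the frame of tray_grey between -0.05 and 0.05 m and z of canister_a in the frame of tray_grey below 0.036 m and contact force between canister_a and tray_grey below 3 N)) and angle between canister_a's own x axis and vertical between 1.5 and 1.64 rad and linear speed of each of canister_a, canister_b below 0.02 m/s and ((x of canister_b in the frame of tray_green between -0.075 and 0.075 m and y of canister_b in the frame of tray_green between -0.05 and 0.05 m and z of canister_b in the frame of tray_green below 0.036 m and contact force between canister_b and tray_green above 3 N) or (x of canister_b in the frame of tray_grey between -0.075 and 0.075 m and y of canister_b in the frame of tray_grey between -0.05 and 0.05 m and z of canister_b in the frame of tray_grey below 0.036 m and contact force between canister_b and tray_grey below 3 N)) and angle between canister_b's own x axis and vertical between 1.5 and 1.64 rad and value of joint sleeve below 0.0015 m); the robot touches nothing.
It fails at once if the clock case is shifted by more than 3 cm (distance of clock_case from where it was at the start of the episode above 0.03 m).
It fails at once if the screwdriver is shifted by more than 3 cm (distance of screwdriver from where it was at the start of the episode above 0.03 m).
It fails at once if the parts tray is shifted by more than 3 cm (distance of parts_tray from where it was at the start of the episode above 0.03 m).
It fails at once if a canister is dropped into a tray (faster than 0.5 m/s just above its floor, as from a drop of over 13 mm) ((z of canister_a in the frame of tray_green below 0.05 m and horizontal distance between canister_a and tray_green below 0.11 m and linear speed of canister_a above 0.5 m/s) or (z of canister_a in the frame of tray_grey below 0.05 m and horizontal distance between canister_a and tray_grey below 0.11 m and linear speed of canister_a above 0.5 m/s) or (z of canister_b in the frame of tray_green below 0.05 m and horizontal distance between canister_b and tray_green below 0.11 m and linear speed of canister_b above 0.5 m/s) or (z of canister_b in the frame of tray_grey below 0.05 m and horizontal distance between canister_b and tray_grey below 0.11 m and linear speed of canister_b above 0.5 m/s)).
It also fails if it takes over 70 s, if anything falls off the work surface, if the arm or the gripper's body presses on something with over 40 N, if the wrist force passes 120 N, or if a joint passes its speed limit or range.

## Working session

There is one attempt and no reset: what is moved stays moved. The work goes in short steps, each a Python script; the robot and the scene stay as the last script left them, time stands still between calls to the robot, and variables do not carry over. Pictures are saved under pics/ and viewed, at most 10 in all, crops included, and the job is handed in when it is done.

```bash
mkdir -p pics; python3 - <<'E'
from cell import r
import cv2,pickle
d={}
for n in("scene","top"):
    c=r.capture(n);d[n]=c
    print(n,c["K"].round(1).tolist(),c["D"],c["R"].round(3).tolist(),c["t"].round(1).tolist())
    cv2.imwrite(f"pics/{n}0.png",cv2.resize(c["img"][:,:,::-1],(800,600),interpolation=cv2.INTER_CUBIC))
pickle.dump(d,open("c0.pkl","wb"));s=r.state();print(s["ee_rot"],s["t"],s["force"])
E
```

```text
scene [[384.6, 0.0, 253.4], [0.0, 384.6, 193.6], [0.0, 0.0, 1.0]] [-0.00737443  0.          0.          0.          0.        ] [[0.241, 0.97, 0.0], [0.526, -0.131, -0.84], [-0.816, 0.203, -0.542]] [-132.0, -264.3, 1422.2]
top [[394.6, 0.0, 251.2], [0.0, 394.6, 195.8], [0.0, 0.0, 1.0]] [-0.07406524  0.          0.          0.          0.        ] [[-0.027, -0.999, -0.021], [-0.986, 0.03, -0.166], [0.167, 0.016, -0.986]] [30.8, 608.4, 987.1]
[-3.09304353e+00 -5.40197568e-01  1.40756585e-04] 0.1 [ 0.71100809  0.3170864  -0.25812253]
```

View pics/top0.png

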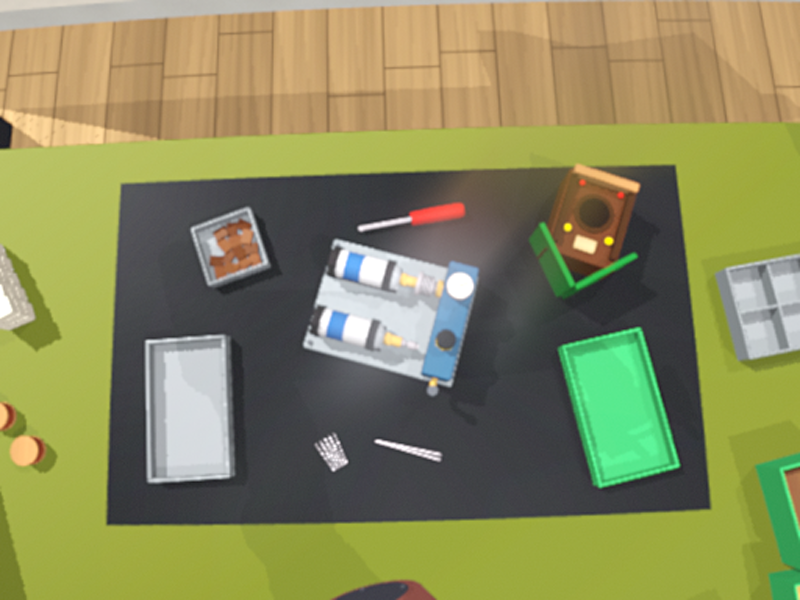

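View pics/scene0.png

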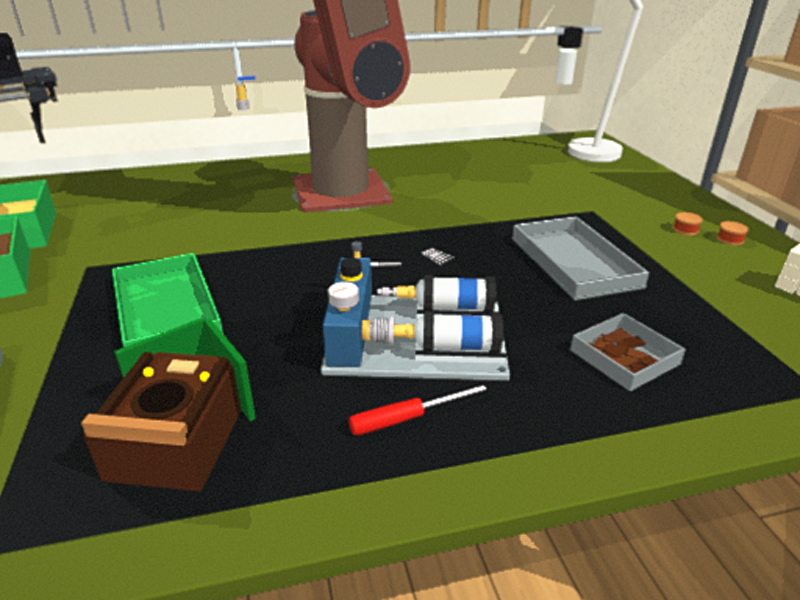

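The top view shows the station in the centre: coupling canister at (365,268), spare at (347,327), block at right around (450,320). The grey tray is at (190,410) and the green tray at (618,408). The scene view confirms that the coupling bed is the one farther from the robot.

```bash
cat >h.py <<'E'
import numpy as np,cv2
from scipy.spatial.transform import Rotation as Ro
def cast(c,px,z,R=None,t=None):
    R=c["R"] if R is None else R; t=c["t"] if t is None else t
    n=cv2.undistortPoints(np.array(px,float).reshape(-1,1,2),c["K"],np.array(c["D"],float))[:,0]
    C=-R.T@t; d=np.c_[n,np.ones(len(n))]@R
    return C+d*((z-C[2])/d[:,2])[:,None]
def wpose(c,s):
    he=c["hand_eye"]; Rw=Ro.from_rotvec(s["ee_rot"]).as_matrix()@he[:3,:3]
    p=np.array(s["eef_pos"])+Ro.from_rotvec(s["ee_rot"]).as_matrix()@he[:3,3]
    return Rw.T,-Rw.T@p
def down(yaw): # tool z down, tool x axis (perp. to closing) at yaw in world
    c,s=np.cos(yaw),np.sin(yaw)
    return Ro.from_matrix(np.array([[c,s,0],[s,-c,0],[0,0,-1]])).as_rotvec()
def blobs(img,lo,hi,amin):
    h=cv2.cvtColor(img,cv2.COLOR_RGB2HSV); m=cv2.inRange(h,lo,hi)
    cs=[k for k in cv2.findContours(m,0,2)[0] if cv2.contourArea(k)>amin]
    return sorted(cs,key=lambda k:-cv2.contourArea(k))
E
python3 - <<'E'
from h import *; import pickle
c=pickle.load(open("c0.pkl","rb"))["top"]; sc=512/800
print("cam",-c["R"].T@c["t"])
def P(px,z): return cast(c,(np.array(px)+.5)*sc-.5,z).round(1)
for n,px in(("green",[(558,345),(641,328),(679,466),(600,487)]),("grey",[(145,341),(230,335),(235,478),(147,482)])):
    p=P(px,32); print(n,p.mean(0),[np.linalg.norm(p[i]-p[i-1]).round() for i in range(4)],"yaw",np.degrees(np.arctan2(*(p[2]-p[1]+p[3]-p[0])[[1,0]])))
p=P([(335,240),(305,347),(452,386)],12);print("plate",p,np.linalg.norm(p[0]-p[1]),np.linalg.norm(p[2]-p[1]))
for k in blobs(c["img"],(100,120,60),(125,255,255),20):
    q=cv2.minAreaRect(k);print(q,cast(c,[q[0]],48)[0].round(1),cast(c,cv2.boxPoints(q),86).round(1).tolist())
g=blobs(c["img"],(55,80,60),(80,255,255),500)
for k in g: print("g",cv2.minAreaRect(k),cast(c,cv2.boxPoints(cv2.minAreaRect(k)),32).round().tolist())
from cell import r
x=r.capture("wrist");print(x["K"],x["hand_eye"].round(3))
E
```

```text
cam [ 435.7182022    -3.20880998 1075.03983938]
green [ 431.925 -362.525   32.   ] [np.float64(243.0), np.float64(147.0), np.float64(237.0), np.float64(138.0)] yaw -168.0775768122571
grey [447.775 364.7    32.   ] [np.float64(239.0), np.float64(150.0), np.float64(240.0), np.float64(151.0)] yaw -177.39363891843672
plate [[739.  114.   12. ]
 [548.6 168.4  12. ]
 [474.4 -83.7  12. ]] 198.01898898843007 262.7927890943738
((225.68881225585938, 170.4170379638672), (8.889361381530762, 16.554824829101562), 14.931418418884277) [680.6  79.7  48. ] [[654.1, 93.5, 86.0], [696.0, 81.9, 86.0], [689.2, 59.7, 86.0], [647.3, 71.5, 86.0]]
((214.85850524902344, 207.74530029296875), (8.653715133666992, 16.071182250976562), 15.945395469665527) [580.8 109.9  48. ] [[559.2, 122.1, 86.0], [598.4, 110.4, 86.0], [591.7, 89.3, 86.0], [552.5, 101.0, 86.0]]
((281.35296630859375, 229.58827209472656), (16.97749137878418, 23.768489837646484), 14.03624439239502) [518.3 -62.7  48. ] [[492.4, -31.8, 86.0], [549.8, -48.3, 86.0], [538.2, -89.3, 86.0], [481.0, -72.5, 86.0]]
g ((395.56390380859375, 260.13018798828125), (96.18717193603516, 57.94544982910156), 75.17352294921875) [[536.0, -260.0, 32.0], [571.0, -414.0, 32.0], [325.0, -459.0, 32.0], [294.0, -309.0, 32.0]]
g ((497.5, 336.5), (93.0, 27.0), 90.0) [[343.0, -591.0, 32.0], [339.0, -666.0, 32.0], [103.0, -643.0, 32.0], [108.0, -570.0, 32.0]]
g ((371.35345458984375, 156.89810180664062), (50.43909454345703, 58.49977111816406), 61.38954162597656) [[736.0, -215.0, 32.0], [813.0, -364.0, 32.0], [685.0, -419.0, 32.0], [611.0, -272.0, 32.0]]
[[299.79053625   0.         258.73907024]
 [  0.         299.79053625 194.39434276]
 [  0.           0.           1.        ]] [[   0.      -0.962   -0.273   74.453]
 [   1.       0.       0.      -1.384]
 [  -0.      -0.273    0.962 -161.293]
 [   0.       0.       0.       1.   ]]
```

```bash
python3 - <<'E'
from h import *; from cell import r
a=np.radians(-106.1); X=np.array([np.cos(a),np.sin(a)]);Y=np.array([-X[1],X[0]]);O=np.array([607.9,13.4])
for yaw in(a,a+np.pi):
    for p in((20,52.5,45),(-75,52.5,35),(-75,-52.5,35),(-10,20,170)):
        q=r.solve_ik([*(O+p[0]*X+p[1]*Y),p[2]],down(yaw));print(yaw,p,None if q is None else np.round(q,2))
for p,y in(((447,365,20),0),((432,-362,20),np.radians(-168)),((432,-362,20),np.radians(12)),((447,365,20),np.pi)):
    q=r.solve_ik(p,down(y));print(p,y,None if q is None else np.round(q,2))
for yaw in (a,a+np.pi):
    try:
        r.reach([*(O-10*X+20*Y),190],down(yaw)); break
    except r.Unreachable: print("unreach",yaw)
s=r.state();c=r.capture("wrist");import pickle;pickle.dump((s,c),open("c1.pkl","wb"))
print(s["t"],s["eef_pos"],yaw)
cv2.imwrite("pics/w1.png",cv2.resize(c["img"][:,:,::-1],(800,600),interpolation=cv2.INTER_CUBIC))
E
```

```text
-1.8517943363659835 (20, 52.5, 45) None
-1.8517943363659835 (-75, 52.5, 35) None
-1.8517943363659835 (-75, -52.5, 35) None
-1.8517943363659835 (-10, 20, 170) None
1.2897983172238097 (20, 52.5, 45) [-0.15  0.46  1.58 -0.    1.11  0.13]
1.2897983172238097 (-75, 52.5, 35) [-0.01  0.53  1.49 -0.    1.12  0.27]
1.2897983172238097 (-75, -52.5, 35) [ 0.04  0.34  1.77 -0.    1.04  0.32]
1.2897983172238097 (-10, 20, 170) [-0.1   0.27  1.57 -0.    1.3   0.18]
(447, 365, 20) 0 [ 0.55  0.34  1.8  -0.    1.01  2.12]
(432, -362, 20) -2.9321531433504737 [-0.84  0.31  1.83 -0.    1.   -2.62]
(432, -362, 20) 0.20943951023931956 [-0.84  0.31  1.83 -0.    1.    0.52]
(447, 365, 20) 3.141592653589793 [ 0.55  0.34  1.8  -0.    1.01 -1.02]
unreach -1.8517943363659835
2.7583 [629.97282299  16.44238671 190.06742998] 1.2897983172238097
```

View pics/w1.png

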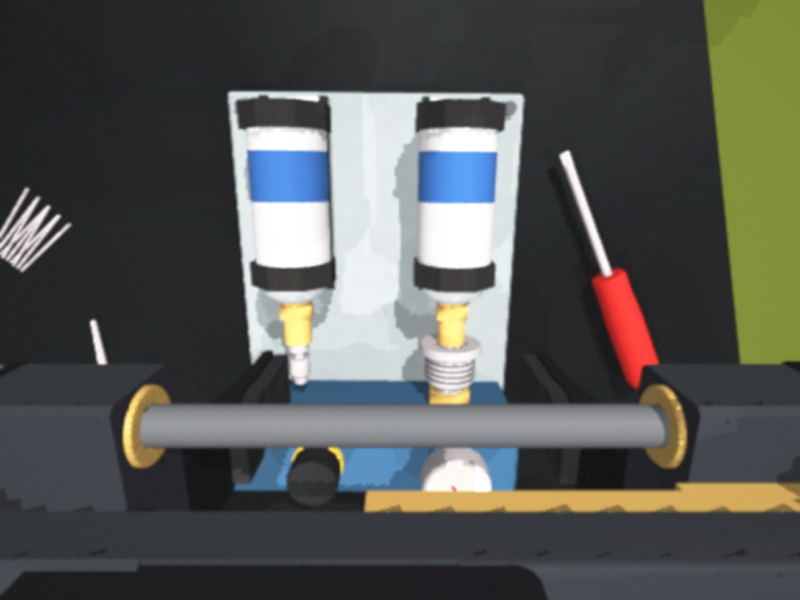

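The wrist view shows spare canister with band at (289,176) and tip at (300,383). The plugged one has its band at (457,177), neck at (452,320) and collar front at about (450,340). The plate's rear corners are at (229,93) and (524,95).

```bash
python3 - <<'E'
from h import *; import pickle
s,c=pickle.load(open("c1.pkl","rb"));R,t=wpose(c,s);sc=512/800
print("cam",-R.T@t)
P=lambda px,z:cast(c,(np.array(px)+.5)*sc-.5,z,R,t)
pl=P([(229,93),(524,95)],12); print("plate",pl.round(1),np.linalg.norm(pl[0]-pl[1]))
y=pl[1]-pl[0];y/=np.linalg.norm(y);Y=y[:2];X=np.array([Y[1],-Y[0]]);print("yaw",np.degrees(np.arctan2(X[1],X[0])))
O=pl.mean(0)[:2]+132.5*X;print("O",O)
S=lambda p:np.c_[(p[:,:2]-O)@X,(p[:,:2]-O)@Y].round(1).tolist()
print("block top front edge z86",S(P([(262,381),(503,381)],86)))
print("collar z48",S(P([(420,347),(480,347)],48)),"top z69",S(P([(450,338)],69)))
print("tip spare",S(P([(300,385)],48)))
print("neck/shoulder plugged",S(P([(452,303)],57)),"boot z74",S(P([(414,268),(494,268),(418,101),(505,101)],66)))
print("boot spare",S(P([(251,268),(334,268),(238,101),(329,101)],66)))
print("gauge",S(P([(457,470)],112)))
for k in blobs(c["img"],(100,120,60),(125,255,255),300):
    q=cv2.minAreaRect(k);print(q,S(cast(c,[q[0]],60,R,t)),S(cast(c,[q[0]],48,R,t)))
E
```

```text
cam [649.86040131  89.63689806 351.3478246 ]
plate [[551.5 170.1  12. ]
 [740.4 114.1  12. ]] 197.06061392945608
yaw -106.51291886468819
O [608.28352863  15.05334268]
block top front edge z86 [[42.2, -68.4], [41.3, 80.5]]
collar z48 [[33.9, 30.3], [33.6, 71.8]] top z69 [[19.5, 48.6]]
tip spare [[63.1, -54.2]]
neck/shoulder plugged [[-0.4, 50.4]] boot z74 [[-25.3, 25.1], [-25.6, 74.7], [-121.2, 26.3], [-121.5, 75.3]]
boot spare [[-24.7, -75.9], [-25.0, -24.4], [-120.5, -75.2], [-120.9, -23.9]]
gauge [[86.6, 50.9]]
((184.5, 112.5), (31.0, 51.0), 90.0) [[-79.8, -50.6]] [[-79.7, -53.5]]
((292.3367004394531, 113.2357406616211), (48.31611633300781, 32.084381103515625), 1.9749339818954468) [[-79.8, 50.5]] [[-79.6, 51.8]]
((245.5, 300.5), (27.0, 59.0), 90.0) [[123.7, 5.3]] [[132.2, 4.8]]
((229.0, 250.5), (13.0, 86.0), 90.0) [[62.1, -11.9]] [[68.0, -13.2]]
((168.5, 300.0), (26.0, 37.0), 90.0) [[123.5, -81.1]] [[132.0, -85.2]]
((317.5, 299.5), (25.0, 27.0), 90.0) [[121.9, 86.2]] [[130.4, 89.0]]
```

```bash
cat >>h.py <<'E'
A=np.radians(-106.4); X=np.array([np.cos(A),np.sin(A)]);Y=np.array([-X[1],X[0]]);O=np.array([608.3,15.05])
W=lambda u,v,z:np.array([*(O+u*X+v*Y),z])
U=lambda p:((np.array(p)[:2]-O)@X,(np.array(p)[:2]-O)@Y,p[2])
E
python3 - <<'E'
from h import *; import pickle; from cell import r
s,c=pickle.load(open("c1.pkl","rb"));R,t=wpose(c,s);sc=512/800
P=lambda px,z:np.array(U(cast(c,[(np.array(px)+.5)*sc-.5],z,R,t)[0])).round(1)
print("boot front",P((455,290),74),"rear",P((460,97),74),"spare neck end",P((297,345),57),"collar c",P((450,347),48))
D=down(A+np.pi)
r.set_gripper(30)
r.reach(W(18,51.8,110),D)
print("lower hit",r.move_linear(W(18,51.8,48),max_speed=60,max_force=6))
s=r.state();print(s["t"],np.round(U(s["eef_pos"]),1),s["force"].round(2),s["grip_width"])
s=r.state();c=r.capture("wrist");cv2.imwrite("pics/w2.png",cv2.resize(c["img"][:,:,::-1],(800,600),interpolation=cv2.INTER_CUBIC))
E
```

```text
boot front [-13.4  50.1  74. ] rear [-122.2   49.2   74. ] spare neck end [ 29.3 -52.5  57. ] collar c [33.8 51.  48. ]
lower hit False
5.5917 [18.  52.3 48.6] [-0.13  0.16  0.14] 30.12423181639146
```

View pics/w2.png

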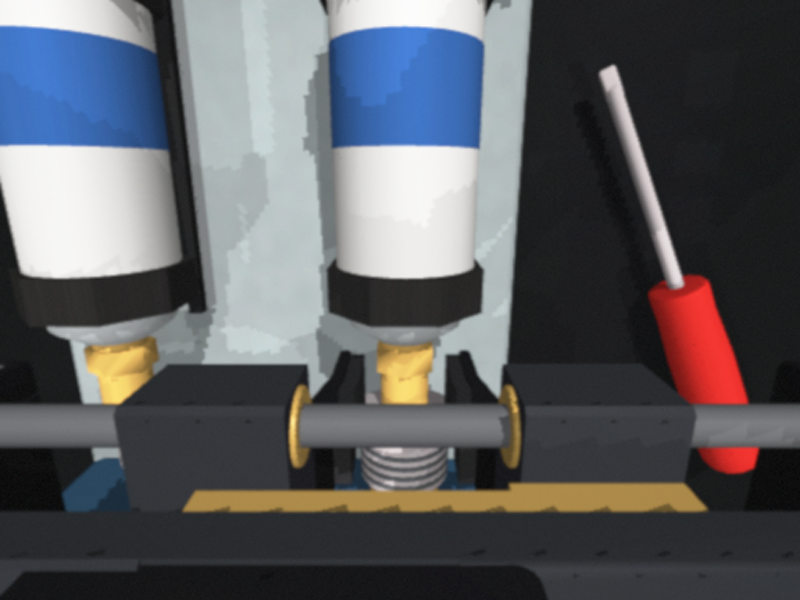

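The fingers stand either side of the brass neck (centre about (405,390)), in front of the sleeve. Next step is to push.

```bash
python3 - <<'E'
from h import *; from cell import r
def show(l): s=r.state();print(l,round(s["t"],2),np.round(U(s["eef_pos"]),1),"fx",round(s["force"][:2]@X,2),"fz",round(s["force"][2],2));return U(s["eef_pos"])
h=r.move_linear(W(34,52,48),max_speed=12,max_force=2);u=show(h)[0]
if h:
    print(r.move_linear(W(u+9.8,52,48),max_speed=15,max_force=20));show("pushed");r.wait(.7);show("held")
E
```

```text
True 6.17 [20.6 51.7 47.7] fx -1.58 fz 0.91
False
pushed 6.97 [30.3 51.5 47.6] fx -4.58 fz -0.47
held 7.67 [30.2 51.6 47.7] fx -4.66 fz -0.36
```

```bash
python3 - <<'E'
from h import *; from cell import r
def show(l): s=r.state();print(l,round(s["t"],2),np.round(U(s["eef_pos"]),1),"fx",round(s["force"][:2]@X,2),"fz",round(s["force"][2],2));return U(s["eef_pos"])
u=30.2
for i in range(6):
    u+=1; h=r.move_linear(W(u,52,48),max_speed=12,max_force=8);r.wait(.1);show(h)
    if h or -r.state()["force"][:2]@X>9: break
r.wait(.6);show("held")
c=r.capture("wrist");cv2.imwrite("pics/w3.png",cv2.resize(c["img"][:,:,::-1],(800,600),interpolation=cv2.INTER_CUBIC))
E
```

```text
False 8.02 [31.  51.6 47.7] fx -4.55 fz 0.39
False 8.37 [32.  51.6 47.6] fx -5.64 fz 0.69
False 8.72 [32.4 51.4 47.7] fx -7.42 fz -0.05
False 9.07 [32.6 51.4 47.8] fx -9.31 fz 0.77
held 9.67 [32.6 51.4 47.8] fx -9.56 fz 0.29
```

View pics/w3.png

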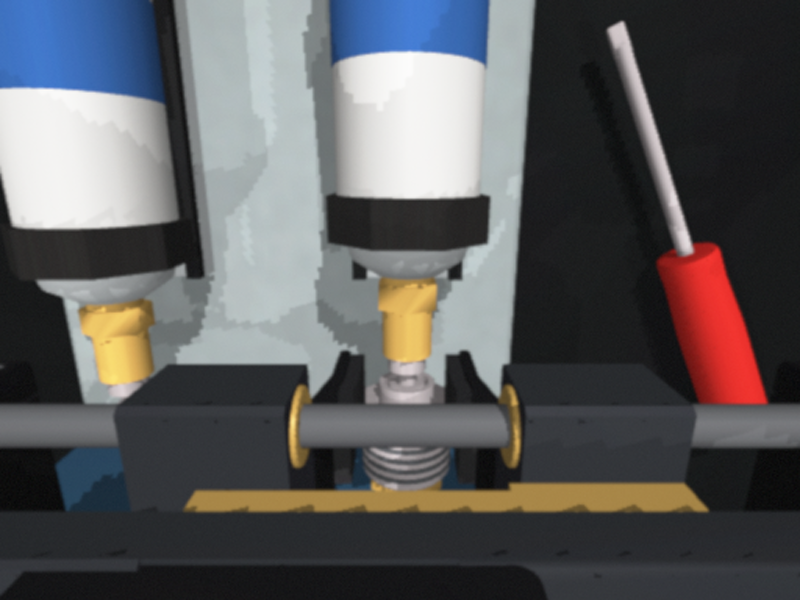

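The canister has jumped out: steel nipple now shows at (407,367), while the spare's position relative to the plate is unchanged. Now I back off, grip it, draw it out and weigh it.

```bash
python3 - <<'E'
from h import *; from cell import r
def show(l): s=r.state();print(l,round(s["t"],2),np.round(U(s["eef_pos"]),1),"F",s["force"].round(2),"w",round(s["grip_width"],1),"g",np.round(s["grasp_force"],1));return s
D=down(A+np.pi)
r.move_linear(W(25,51.8,48),max_speed=60)
r.move_linear(W(25,51.8,115),max_speed=120)
r.set_gripper(70); r.reach(W(-71,51.8,115),D); r.wait(.2)
f0=show("air")["force"][2]
if r.move_linear(W(-71,51.8,34),max_speed=80,max_force=8): show("HIT"); raise SystemExit
r.set_gripper(40,f_grip=35); show("grip")
r.move_linear(W(-121,51.8,34),max_speed=60); r.wait(.3); show("drawn")
r.move_linear(W(-121,51.8,120),max_speed=80); r.wait(.4)
z=np.mean([(r.wait(.05),r.state()["force"][2])[1] for _ in range(6)]);show("up");print("weight",z-f0)
c=r.capture("wrist");cv2.imwrite("pics/w4.png",cv2.resize(c["img"][:,:,::-1],(800,600),interpolation=cv2.INTER_CUBIC))
E
```

```text
air 12.32 [-69.8  52.  114.9] F [-0.12 -0.61 -0.26] w 70.0 g 0.0
grip 14.03 [-71.1  52.   34.3] F [ 0.75 -0.19  2.01] w 47.3 g 35.0
drawn 15.32 [-120.9   51.8   34.1] F [-0.02  1.39  0.73] w 46.8 g 35.0
up 17.24 [-121.    51.8  120. ] F [-0.62 -0.63 -1.35] w 47.2 g 35.0
weight -1.3724417333205703
```

View pics/w4.png

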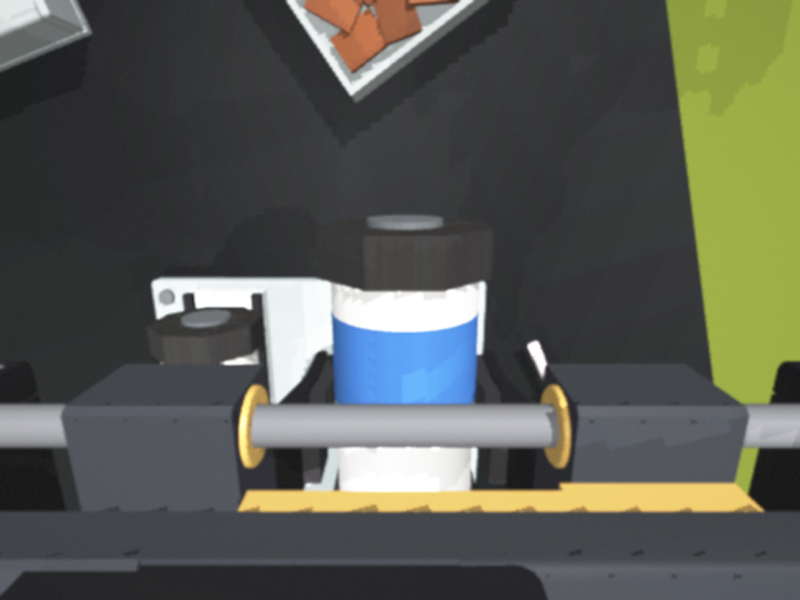

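Lift reads 1.4 N, so this is the empty canister; the view shows it level and straight in the fingers, its rear boot at (405,250). It goes into the grey tray.

```bash
cat >>h.py <<'E'
def place(r,c,yaw,off):
    # c: tray centre xy; yaw: tool x yaw; nipple along -tool x; off: TCP ahead of canister origin
    n=-np.array([np.cos(yaw),np.sin(yaw)]); p=np.array(c)+(off-36)*n; D=down(yaw)
    r.reach([*p,140],D); r.move_linear([*p,35],max_speed=110); r.wait(.1)
    h=r.move_linear([*p,14.5],max_speed=20,max_force=3); s=r.state(); print("down",h,s["t"],s["eef_pos"].round(1),s["force"].round(2))
    r.set_gripper(66); r.move_linear([*p,110],max_speed=120)
E
python3 - <<'E'
from h import *; from cell import r
r.move_linear(W(-121,51.8,150),max_speed=120)
place(r,(447.8,364.7),np.radians(182.6),3)
c=r.capture("top");cv2.imwrite("pics/t2.png",cv2.resize(c["img"][:,:,::-1],(800,600),interpolation=cv2.INTER_CUBIC));print(r.state()["t"])
E
```

```text
down True 21.1167 [414.6 363.1  17.2] [-1.13 -0.82  4.69]
22.7583
```

View pics/t2.png

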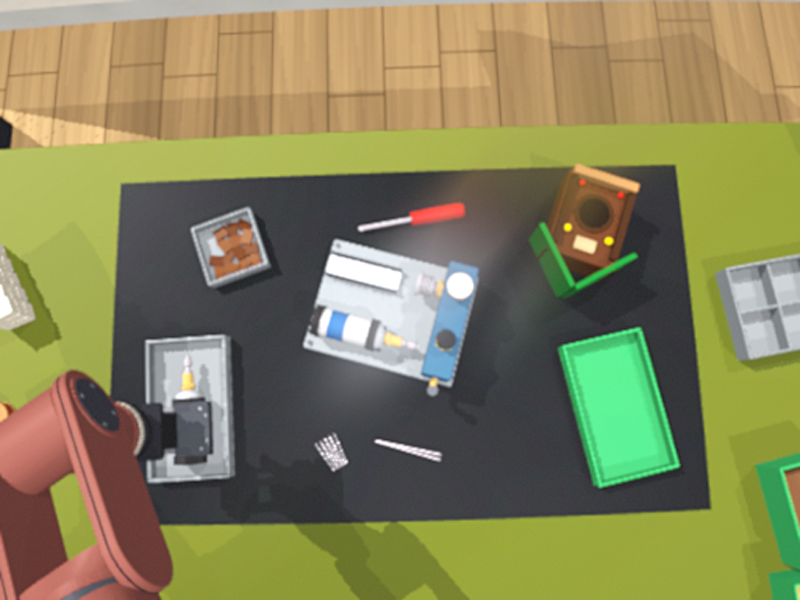

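The empty canister lies in the grey tray, nipple tip at (187,358), and nothing else has moved. The coupling's sleeve is forward. Next is the spare canister.

```bash
python3 - <<'E'
from h import *; from cell import r
D=down(A+np.pi); g=(-63,-52.6)
r.move_linear([*r.state()["eef_pos"][:2],140],max_speed=150)
r.reach(W(*g,115),D); r.wait(.3); f0=r.state()["force"][2]
if r.move_linear(W(*g,34),max_speed=80,max_force=8): print("HIT",r.state()["eef_pos"]); raise SystemExit
r.set_gripper(40,f_grip=40); print(r.state()["grip_width"])
r.move_linear(W(*g,155),max_speed=80); r.wait(.4)
w=f0-np.mean([(r.wait(.05),r.state()["force"][2])[1] for _ in range(6)]);print("weight",w,r.state()["t"])
if w>3: place(r,(432,-361.5),np.radians(11.2),3)
c=r.capture("top");cv2.imwrite("pics/t3.png",cv2.resize(c["img"][:,:,::-1],(800,600),interpolation=cv2.INTER_CUBIC));print(r.state()["t"])
E
```

```text
47.3810286363549
weight 4.493775041103138 28.6583
down True 32.3667 [ 464.2 -354.9   17.3] [-0.57 -0.08  6.43]
34.0167
```

View pics/t3.png

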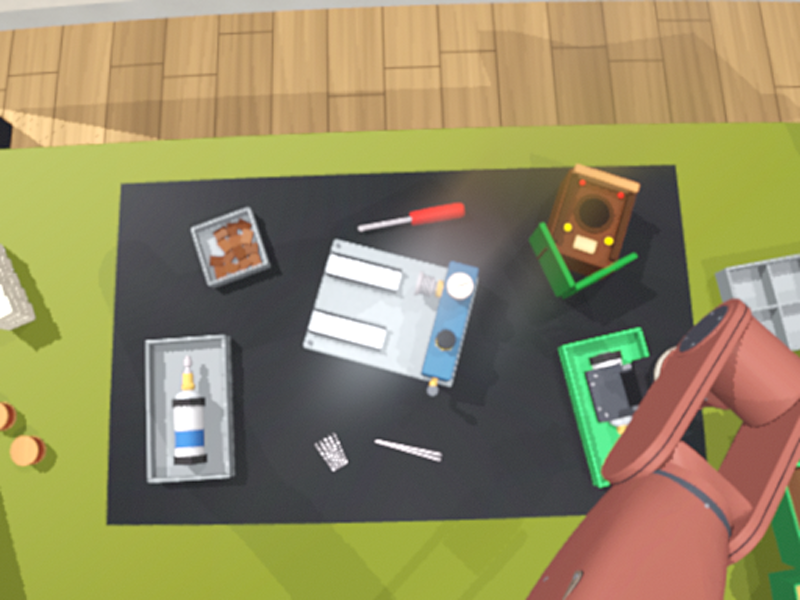

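The empty canister lies well in the grey tray at (190,425), the beds are clear, and the gripper is above the green tray. I'll raise it and check the green tray before handing in.

```bash
python3 - <<'E'
from h import *; from cell import r
p=r.state()["eef_pos"]; r.move_linear([p[0],p[1],200],max_speed=150); 
r.reach([560,0,260],down(0.5)); c=r.capture("top")
cv2.imwrite("pics/t4.png",cv2.resize(c["img"][:,:,::-1],(800,600),interpolation=cv2.INTER_CUBIC));print(r.state()["t"])
E
```

```text
36.2083
```

View pics/t4.png

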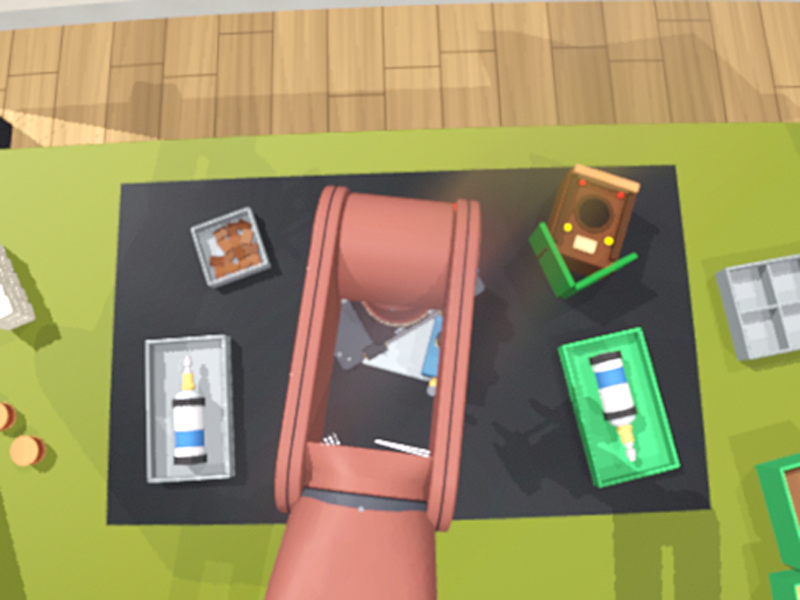

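Both canisters lie flat in their trays: the empty one in grey at (190,415), the full one in green at (615,400). The clock case, screwdriver and shingle tray are where they were.

```bash
python3 -c "
from cell import r
print(r.sign_off())"
```

```text
the job is handed in; nothing more can be done
None
```

The job is handed in, though no verdict came back: the plugged-in canister weighed 1.4 N (empty) and lies in the grey tray, the spare weighed 4.5 N (full) and lies in the green tray, and the sleeve looks fully forward.

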